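# Sort tagged brackets and clamp the reject in the drill vise

## Task

Three brackets stand under the riser shelf: put the two with a round tag into the shallow tray, one flat in each bay, and lay the one with the narrow bar tag on the bed of the drill vise, centred, with its length along the jaws. Crank the vise handle clockwise until the jaw clamps that bracket firmly against the fixed jaw, and let go. Keep the brackets upright throughout and leave everything else on the bench where it is.

Things in the scene. Friction and masses are not known exactly. Their poses are not given: they have to be found in the camera images.
- bracket_a: Dark bracket, PASS: white round disc tag, 36 mm across, 4 mm thick, on the plate at x -39 mm. Base plate 120 (x) x 60 (y) x 10 mm; upright rib along x, 12 mm thick, from x -20 to +60 mm, top 57 mm above the underside. Origin: centre of underside, z up. 0.35 kg, balanced at x +8 mm. Starts upright on the bench in a row of three, rib pointing away from the robot.
- bracket_b: Dark bracket, PASS: white round disc tag, 36 mm across, 4 mm thick, on the plate at x -39 mm. Base plate 120 (x) x 60 (y) x 10 mm; upright rib along x, 12 mm thick, from x -20 to +60 mm, top 57 mm above the underside. Origin: centre of underside, z up. 0.35 kg, balanced at x +8 mm. Starts upright on the bench in a row of three, rib pointing away from the robot.
- bracket_c: Dark bracket, REJECT: narrow white bar tag, 12 (x) x 58 (y) mm, 4 mm thick, on the plate at x -39 mm. Base plate 120 (x) x 60 (y) x 10 mm; upright rib along x, 12 mm thick, from x -20 to +60 mm, top 57 mm above the underside. Origin: centre of underside, z up. 0.35 kg, balanced at x +8 mm. Starts upright on the bench in a row of three, rib pointing away from the robot.
- riser: Fixed wooden shelf over the ribs of the brackets. Origin on the bench mid-row, x away from the robot. Board y -180 to 180, x -20 (front edge) to 90 mm, underside 225, top 239 mm high; boxes on it from x 30 mm back, 290 mm high. Only two rear posts, x 70, y +-169 mm, 30 x 20 mm. A vertical tool hits it: lean the tool back towards the robot.
- tray: Fixed shallow grey tray, 140 (x) x 158 (y) mm, walls 4 mm thick, 18 mm high, floor 4 mm thick; a divider along x makes two bays, 132 x 72 mm inside, centred at y +38 and -38 mm. Origin: centre of underside. Tray and vise stand either side of the shelf; which is where varies.
- vise: Fixed low blue drill vise, origin centre of underside. Bed 130 mm wide (y), top 40 mm above the bench. Jaws 120 mm wide, 18 mm above the bed: fixed jaw's face at x +41 mm, sliding jaw's starts at x -41 mm. A bracket lies on the bed with its length along y. Crank at the -x end, towards the robot.
- vise_jaw: Sliding steel jaw; its frame is the vise's when fully open and moves to vise +x in closing, 10 mm per rad of crank, at most 28 mm (a bracket against the fixed jaw stops it at 22 mm).
- vise_crank (a joint): Crank angle in rad, 0 (open, the start) to 2.8, about the vise's +x axis: clockwise as the robot sees it. At 0 the arm points to vise +y, 0.17 rad above level; it goes over the top. Takes about 0.2 N m and stays where left.
- knob_mid (a point): Middle of the crank's freely spinning black knob, 16 mm diameter, 36 mm long along the vise's x, 65 mm from the crank's axis. Can be taken from above, closing along the vise's y.
- crank_axis (a point): Point on the crank's axis (along the vise's x, 50 mm above the bench), in the plane of the knob's middle.
- mallet: wooden mallet, 220 mm long, lying flat near the robot side of the bench; origin underneath, x along the handle towards the head; stays put
- spanner: flat steel spanner, 170 mm long, lying on the bench; origin underneath, x along it; stays put
- spray_can: upright can, 60 mm across, 170 mm tall, behind the tray or the vise; origin at the centre of its underside; stays put
- grease_jar: upright jar, 70 mm across, 100 mm tall, behind the tray or the vise; origin at the centre of its underside; stays put
- tape_roll: roll core lying flat, 90 mm across, 25 mm tall; origin at the centre of its underside; stays put
- offcut1: aluminium bar 100 x 18 x 18 mm lying between two brackets, along them; origin at the centre of its underside; stays put
- offcut2: a second such bar, between the other two brackets; stays put
There are look-alikes about, which are no part of the job. What is shaped like the bracket_c but red is not meant.

How it is judged:
At the end, for the whole second after the job is handed in: Round-tag brackets flat on the tray floor (4 mm, 0.06 rad), one per bay, within 12 mm of its centre; bar-tag bracket flat on the vise bed, along the jaws (0.08 rad), within 30 mm of their middle, against the fixed jaw and pressed by the sliding jaw with over 4 N; all at rest (x of bracket_a in the frame of tray between -0.012 and 0.012 m and z of bracket_a in the frame of tray between 0 and 0.008 m and (y of bracket_a in the frame of tray between 0.026 and 0.05 m or y of bracket_a in the frame of tray between -0.05 and -0.026 m) and angle between each of bracket_a, bracket_b's own z axis and vertical below 0.06 rad and x of bracket_b in the frame of tray between -0.012 and 0.012 m and z of bracket_b in the frame of tray between 0 and 0.008 m and (y of bracket_b in the frame of tray between 0.026 and 0.05 m or y of bracket_b in the frame of tray between -0.05 and -0.026 m) and x of bracket_c in the frame of vise between 0 and 0.022 m and y of bracket_c in the frame of vise between -0.03 and 0.03 m and z of bracket_c in the frame of vise between 0.035 and 0.045 m and angle between bracket_c's own z axis and vertical below 0.08 rad and angle between the x axis of bracket_c and the y axis of vise, either way round below 0.08 rad and value of joint vise_crank above 1.9 rad and contact force between vise_jaw and bracket_c above 4 N and linear speed of each of bracket_a, bracket_b, bracket_c below 0.02 m/s); the robot touches nothing.
It fails at once if a bracket tips over (more than 0.9 rad from upright) (angle between any of bracket_a, bracket_b, bracket_c's own z axis and vertical above 0.9 rad).
It fails at once if another thing on the bench is moved more than 30 mm (distance of any of mallet, spanner, spray_can, grease_jar, tape_roll, offcut1, offcut2 from where it was at the start of the episode above 0.03 m).
It also fails if it takes over 72 s, if anything falls off the work surface, if the arm or the gripper's body presses on something with over 40 N, if the wrist force passes 120 N, or if a joint passes its speed limit or range.

## Robot

A 6-joint arm with a two-finger parallel gripper is mounted at the origin on the work surface. World frame = base frame: x ahead of the robot, y to its left, z up, the work surface at z = 0. Lengths are in m, angles in rad, forces in N, time in s.
With the tool pointing down it reaches from about 0.35 to 0.975 m from the base axis. Payload 4.9 kg.
Tool frame: the origin (TCP) lies midway between the tips of the shut fingers; the grasp point (between the pads) lies 19 mm behind it; z points along the fingers, y is the line along which they close (so a half turn about z gives the same grasp; the last joint's range is limited). The gripper opens to 85 mm and grips with 20 to 120 N. Pads are 22 mm wide; open, the fingers measure 114 mm over their backs; the gripper's body (76 mm by 85 mm) begins 54 mm behind the grasp point. The pads swing forward as they close: fully open they stand 13 mm farther back than shut.
Start: joints at [1.009, 0.053, 1.613, -0, 1.476, -0.119], TCP at [0.268, 0.565, 0.231] pointing down, gripper open.
Joint ranges: [-3.01, 3.01], [-1.01, 2.22], [0.06, 2.58], [-1.02, 4.17], [0.09, 2.62], [-3.14, 3.14]. Speed limits (rad/s): [2.57, 2.57, 3.14, 3.14, 3.14, 3.14].

## Interface

Orientations are given as a rotation vector (axis times angle).
In Python, from station import ctrl, optics, job gives the robot as it stands.
- The arm moves only by the shell command python3 -m jog 'ROWS' [OPENING] [FORCE]. ROWS is JSON, a list of rows, each a list of 2 entries, a list of its own where there are three numbers: the shift along the tool's x, y, z in m, then the turn, a rotation vector about the tool's x, y, z in rad. A call has 1 to 5 rows; each row is the pose to reach, as a shift and turn from the pose commanded when the call began, along the tool's axes at that moment; what a row does not reach only later rows make up. A row lasts 1/10 s, in which the tool goes at most 50 mm and 8.59 degrees, less where a joint would pass 70% of its speed; a pose out of reach is approached as far as the arm can. A call with a gripper value outside its range is refused whole. OPENING is the opening, from 0 (shut) to 1 (fully open), set as the call begins (- or left out, the last holds). The fingers move at their own pace and stop on an object; FORCE is the grip in N (left out, the last holds). Time passes only in rows, so rows that repeat a pose let the fingers close. It gives the time, the measured TCP pose, the force, the opening and the grip force at its end, in the units of the state.
- ctrl.get_obs(): the state, without advancing time (a new reading comes with each control period).
- optics.get_image(name): name is "scene" or "top"; returns a dict with "image" (400x640x3 uint8, blue, green, red), "fx", "fy", "cx", "cy" (pixels), "D" ([k1, k2, p1, p2, k3] as OpenCV has them; the pictures are not rectified), "rvec" (rotation vector, rad) and "tvec" (3), from world to camera coordinates, as OpenCV has them. Camera axes: x right, y down, z forward; pixel columns grow to the right and rows downward; lengths in m; the calibration is good to about 2 mm. A picture is of the moment at which its call begins. There is no depth.
- job.finish_job(): hands the job in; it is judged then, once.
The state is a dict: "t": time; "q": joint angles; "dq": joint speeds; "effort": joint torques, N m; "tool_pos": TCP position; "tool_rot": TCP orientation; "contact_force": force on the tool from outside, world axes, zero at the start; "wrist_torque": the same for the moment, N m; "opening": finger opening in m; "grip_force": force on a finger pad.
Only numpy, scipy, OpenCV 4.12 (cv2) and the standard library are available. Lean on these libraries where they do the work, as an engineer would, in place of code of your own. Each camera call takes 0.05 s, during which the arm holds its last target. There are 200 camera calls.

## Working session

There is one attempt and no reset: what is moved stays moved. The work goes in short steps, Python scripts to look and compute and a shell command to move; the robot and the scene stay as the last step left them, time stands still between calls to the robot, and variables do not carry over. Pictures are saved under pics/ and viewed, at most 11 in all, crops included, and the job is handed in when it is done.

```bash
ls; mkdir -p pics; python3 - <<'E'
from station import ctrl,optics
import cv2,pickle
o=ctrl.get_obs();print(o)
d={}
for n in("scene","top"):
    d[n]=optics.get_image(n);cv2.imwrite(f"pics/{n}0.png",d[n]["image"]);print({k:v for k,v in d[n].items() if k!="image"})
pickle.dump(d,open("pics/d0.pkl","wb"))
E
```

```text
pics
{'t': 0.0, 'q': array([ 1.00901435e+00,  5.33585234e-02,  1.61428169e+00,  1.41133767e-05,
        1.47598803e+00, -1.19015714e-01]), 'dq': array([ 0.0010127 , -0.00134126,  0.00032258, -0.00035569, -0.00057478,
       -0.00050825]), 'effort': array([-1.34609845e-04, -3.93706441e+01, -3.70163512e+01, -1.95957437e-04,
        7.59706367e-03,  5.73591990e-06]), 'tool_pos': array([0.26745092, 0.56420556, 0.23006933]), 'tool_rot': array([-6.89678049e-01, -3.06424325e+00,  3.00600801e-03]), 'contact_force': array([-0.95508612,  0.60965623,  0.86194372]), 'wrist_torque': array([-0.03351605,  0.00886977, -0.01450459]), 'grip_force': 0.0, 'opening': 0.08555502856876859}
{'fx': 450.4915576266166, 'fy': 450.4915576266166, 'cx': 314.98963954704647, 'cy': 198.92923209516147, 'D': array([-0.06867423,  0.        ,  0.        ,  0.        ,  0.        ]), 'rvec': array([ 2.14348231,  0.94088226, -0.43013417]), 'tvec': array([-0.36982782, -0.15855805,  1.48394288])}
{'fx': 508.53699575471575, 'fy': 508.53699575471575, 'cx': 324.55724232834984, 'cy': 206.4378557644154, 'D': array([-0.01747399,  0.        ,  0.        ,  0.        ,  0.        ]), 'rvec': array([ 2.1678537 , -2.20698491,  0.09495825]), 'tvec': array([0.0634006 , 0.46698775, 1.58154222])}
```

View pics/top0.png

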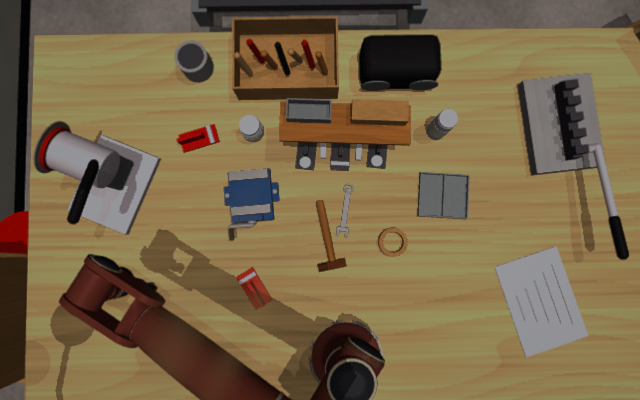

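View pics/scene0.png

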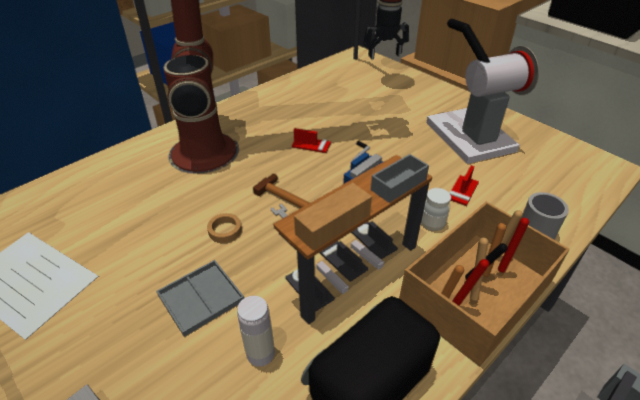

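The top view shows round tags at (306,162) and (377,160), and the bar tag at (341,163). The vise is at (251,195) with its crank near (235,230), and the tray is at (443,195). The scene view confirms the shelf, with the tray on the robot's right.

```bash
cat > h.py <<'E'
import numpy as np,cv2,pickle
from scipy.spatial.transform import Rotation as R
def ray(c,uv):
    K=np.array([[c["fx"],0,c["cx"]],[0,c["fy"],c["cy"]],[0,0,1.]])
    p=cv2.undistortPoints(np.array(uv,float).reshape(-1,1,2),K,c["D"]).reshape(-1,2)
    Rm=R.from_rotvec(c["rvec"]).as_matrix(); o=-Rm.T@c["tvec"]
    return o,np.c_[p,np.ones(len(p))]@Rm
def onz(c,uv,z):
    o,d=ray(c,uv); return o+d*((z-o[2])/d[:,2])[:,None]
def tri(c1,u1,c2,u2):
    o1,d1=ray(c1,u1);o2,d2=ray(c2,u2);out=[]
    for a,b in zip(d1,d2):
        s=np.linalg.lstsq(np.c_[a,-b],o2-o1,rcond=None)[0]
        p,q=o1+s[0]*a,o2+s[1]*b; out.append(np.r_[(p+q)/2,np.linalg.norm(p-q)])
    return np.array(out)
def proj(c,P):
    K=np.array([[c["fx"],0,c["cx"]],[0,c["fy"],c["cy"]],[0,0,1.]])
    return cv2.projectPoints(np.array(P,float),c["rvec"],c["tvec"],K,c["D"])[0].reshape(-1,2)
def blobs(im,lo,hi,roi,amin=20,hsv=True):
    x0,y0,x1,y1=roi; s=im[y0:y1,x0:x1]; s=cv2.cvtColor(s,cv2.COLOR_BGR2HSV) if hsv else s
    m=cv2.inRange(s,np.array(lo),np.array(hi)); n,l,st,ce=cv2.connectedComponentsWithStats(m)
    r=[]
    for i in range(1,n):
        if st[i,4]>=amin:
            cn=np.argwhere(l==i)[:,::-1].astype(np.float32)+[x0,y0]
            r.append((st[i,4],ce[i]+[x0,y0],cv2.minAreaRect(cn.astype(np.float32))))
    return r
E
python3 - <<'E'
from h import *
d=pickle.load(open("pics/d0.pkl","rb"));c=d["top"];im=c["image"]
for n,lo,hi,roi,z in[("white",(0,0,150),(180,60,255),(290,140,400,175),.014),("vise",(100,80,30),(130,255,255),(215,160,290,230),.05),("tray",(0,0,60),(180,60,140),(410,165,475,225),.01),("riser",(5,100,60),(20,255,220),(270,90,420,150),.239)]:
    for a,ce,rc in blobs(im,lo,hi,roi): print(n,a,ce.round(1),np.round(rc[1],1),round(rc[2],1),onz(c,ce,z).round(4)[0],"box",onz(c,cv2.boxPoints(rc),z).round(3)[:,:2].tolist())
a=cv2.resize(im[140:245,220:300],None,fx=5,fy=5,interpolation=cv2.INTER_CUBIC)
b=cv2.resize(im[130:235,290:400],None,fx=3.6,fy=5,interpolation=cv2.INTER_CUBIC)
cv2.imwrite("pics/crop0.png",np.hstack([a,b]));print(a.shape,b.shape)
E
```

```text
white 46 [322.8 151.2] [9. 4.] 90.0 [0.6443 0.0573 0.014 ] box [[0.658, 0.063], [0.658, 0.05], [0.629, 0.051], [0.629, 0.063]]
white 52 [358.3 153. ] [ 4.6 10.4] 6.3 [ 0.6368 -0.0554  0.014 ] box [[0.622, -0.046], [0.655, -0.05], [0.653, -0.065], [0.62, -0.06]]
white 74 [304.9 161.8] [8.5 8.5] 45.0 [0.6114 0.1149 0.014 ] box [[0.611, 0.133], [0.63, 0.114], [0.61, 0.095], [0.592, 0.115]]
white 77 [376.6 160.4] [8.5 9.2] 45.0 [ 0.6122 -0.113   0.014 ] box [[0.612, -0.094], [0.633, -0.115], [0.613, -0.133], [0.593, -0.112]]
white 45 [340.4 162.9] [ 2. 16.] 90.0 [0.606  0.0022 0.014 ] box [[0.609, 0.029], [0.608, -0.022], [0.602, -0.022], [0.603, 0.029]]
vise 1507 [251.5 196.3] [50.  53.6] 85.2 [0.501 0.28  0.05 ] box [[0.575, 0.369], [0.586, 0.204], [0.432, 0.193], [0.421, 0.357]]
tray 2071 [443.  195.1] [49.9 44.2] 3.4 [ 0.4982 -0.3218  0.01  ] box [[0.434, -0.238], [0.575, -0.251], [0.563, -0.41], [0.422, -0.396]]
riser 347 [385.2  92.3] [ 5. 68.] 90.0 [ 0.7643 -0.1156  0.239 ] box [[0.772, -0.021], [0.769, -0.21], [0.755, -0.209], [0.758, -0.021]]
riser 5521 [351.8 125.2] [ 54. 149.] 90.0 [ 0.6734 -0.0213  0.239 ] box [[0.761, 0.202], [0.755, -0.209], [0.604, -0.204], [0.611, 0.204]]
(525, 400, 3) (525, 396, 3)
```

View pics/crop0.png

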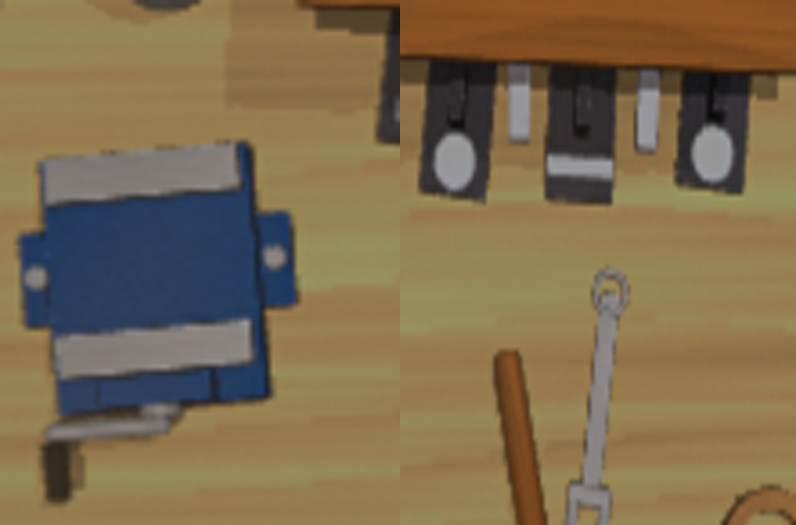

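The crop shows the vise with its fixed jaw face running from full-frame (229.6,180.6) to (268,177.4), the sliding jaw face from (231,207.6) to (270,204), and the knob at (231.4,234). The offcuts lie between the brackets, and the brackets are slightly yawed.

```bash
python3 - <<'E'
from h import *
d=pickle.load(open("pics/d0.pkl","rb"));c=d["top"];im=c["image"]
print("cam",ray(c,[[0,0]])[0].round(3))
g=cv2.cvtColor(im,cv2.COLOR_BGR2HSV); 
S=8
for nm,x0,x1,tag in(("L",290,318,(304.9,161.8)),("M",327,352,(340.4,162.9)),("R",362,390,(376.6,160.4))):
    sub=im[140:178,x0:x1]; h=cv2.cvtColor(cv2.resize(sub,None,fx=S,fy=S,interpolation=cv2.INTER_CUBIC),cv2.COLOR_BGR2HSV)
    m=((h[...,1]<75)&(h[...,2]<110))|((h[...,1]<60)&(h[...,2]>130))
    m=cv2.morphologyEx(m.astype(np.uint8),cv2.MORPH_OPEN,np.ones((9,9)))
    n,l,st,ce=cv2.connectedComponentsWithStats(m)
    k=l[int((tag[1]-140)*S),int((tag[0]-x0)*S)]; M=l==k
    full=lambda u,v:((u+.5)/S-.5+x0,(v+.5)/S-.5+140)
    rows=[v for v in range(M.shape[0]) if M[v].sum()>100]
    rows=[v for v in rows if full(0,v)[1]>147]
    L=np.array([full(np.where(M[v])[0].min(),v) for v in rows]);Rr=np.array([full(np.where(M[v])[0].max(),v) for v in rows])
    bot=np.array([full(u,np.where(M[:,u])[0].max()) for u in range(M.shape[1]) if M[:,u].sum()>60])
    lim=L[:,1].max()-3.5
    P=[onz(c,e,.01)[:,:2] for e in(L[L[:,1]<lim],Rr[L[:,1]<lim],bot[8:-8])]
    out=[]
    for i,p in enumerate(P):
        vx,vy,a,b=cv2.fitLine(p.astype(np.float32),cv2.DIST_HUBER,0,.001,.001).ravel()
        t=np.arctan2(vy,vx); t=(t+np.pi/2)%np.pi-np.pi/2 if i<2 else (t)%np.pi-np.pi/2
        out.append((round(float(np.degrees(t)),1),round(float(a),4),round(float(b),4)))
    print(nm,"left/right/front yaw,pt",out,"tag",onz(c,[tag],.014)[0].round(4))
f=lambda uv,z:onz(c,uv,z)[:,:2].round(4)
j1=f([(229.6,180.6),(268,177.4)],.058);j2=f([(231,207.6),(270,204)],.058)
print("fixed",j1.tolist(),"slide",j2.tolist(),"centre",(j1.mean(0)+j2.mean(0))/2,"gap",np.linalg.norm(j1.mean(0)-j2.mean(0)),"knob",f([(231.4,234)],.061))
print("yaw",[np.degrees(np.arctan2(-(j[0]-j[1])[0],(j[0]-j[1])[1])) for j in(j1,j2)])
print("knob ends",f([(229,242),(232,228.5)],.065),"boltears",f([(227,195.5),(274.7,191.3)],.02))
# board front edge
print("board front",f([(281,143),(410,146)],.225),f([(281,140),(410,142.5)],.239))
s=d["scene"];print("scene tray/tri board corners",tri(c,[(280,101.5),(411,102)],s,[(431,180),(298,244)]))
E
```

```text
cam [0.346 0.073 1.612]Traceback (most recent call last):
  File "<stdin>", line 17, in <module>
IndexError: too many indices for array: array is 1-dimensional, but 2 were indexed
```

```bash
python3 - <<'E'
from h import *
d=pickle.load(open("pics/d0.pkl","rb"));c=d["top"];im=c["image"]
g=im.astype(int).max(2)
print(g[164,288:392:1].tolist())
for nm,x0,x1,tag in(("L",291,319,(304.9,161.8)),("M",326.,353,(340.4,162.9)),("R",362,390,(376.6,160.4))):
    x0=int(x0); L=[];Rr=[]
    for v in range(150,167):
        r=im[v].max(1).astype(float); th=85
        u=int(tag[0])-10
        xs=[x for x in range(x0,x1) if r[x]<th]
        if len(xs)<5: continue
        a,b=min(xs),max(xs)
        if b-a>21 or b-a<15: continue
        L.append((a-(th-r[a])/(r[a-1]-r[a]),v)); Rr.append((b+(th-r[b])/(r[b+1]-r[b]),v))
    F=[]
    for u in range(int(tag[0])-6,int(tag[0])+7):
        col=im[:,u].max(1).astype(float); v=max(y for y in range(150,176) if col[y]<85); F.append((u,v+(85-col[v])/(col[v+1]-col[v])))
    out=[]
    for i,e in enumerate((L,Rr,F)):
        p=onz(c,e,.01)[:,:2]; vx,vy,a,b=cv2.fitLine(p.astype(np.float32),cv2.DIST_HUBER,0,.001,.001).ravel()
        t=np.arctan2(vy,vx); t=(t+np.pi/2)%np.pi-np.pi/2 if i<2 else t%np.pi-np.pi/2
        out.append((len(e),round(float(np.degrees(t)),1),round(float(a),4),round(float(b),4)))
    print(nm,out,onz(c,[tag],.014)[0].round(4))
f=lambda uv,z:onz(c,uv,z)[:,:2].round(4)
j1=f([(229.6,180.6),(268,177.4)],.058);j2=f([(231,207.6),(270,204)],.058)
print("fixed",j1.tolist(),"slide",j2.tolist(),"centre",(j1.mean(0)+j2.mean(0))/2,"gap",np.linalg.norm(j1.mean(0)-j2.mean(0)),"knob",f([(231.4,234)],.061))
print("yaw",[np.degrees(np.arctan2(-(j[0]-j[1])[0],(j[0]-j[1])[1])) for j in(j1,j2)])
print("knob ends",f([(229,242),(232,228.5)],.065),"ears",f([(227,195.5),(274.7,191.3)],.02))
print("board front",f([(281,143),(410,146)],.225),f([(281,140),(410,142.5)],.239))
E
```

```text
[151, 152, 151, 151, 151, 152, 151, 102, 62, 55, 53, 68, 146, 156, 155, 155, 154, 155, 155, 155, 156, 151, 93, 59, 56, 55, 76, 147, 153, 151, 151, 151, 151, 151, 151, 150, 150, 150, 150, 151, 151, 141, 89, 125, 148, 150, 149, 149, 149, 149, 150, 150, 151, 150, 151, 151, 152, 151, 153, 155, 152, 124, 148, 151, 145, 145, 144, 144, 145, 145, 145, 150, 151, 145, 145, 146, 147, 146, 107, 65, 55, 53, 53, 56, 97, 147, 158, 157, 156, 156, 156, 155, 148, 92, 57, 54, 55, 85, 149, 152, 151, 151, 150, 151]
L [(17, -7.2, 0.6212, 0.1435), (17, -7.3, 0.6218, 0.0839), (13, -7.3, 0.5897, 0.1165)] [0.6114 0.1148 0.014 ]
M [(12, -7.8, 0.6332, 0.0331), (12, -5.0, 0.6255, -0.0258), (13, -5.3, 0.5841, 0.0038)] [0.606  0.0022 0.014 ]
R [(17, -6.4, 0.6268, -0.0831), (17, -6.6, 0.6178, -0.142), (13, -6.4, 0.5906, -0.1104)] [ 0.6121 -0.113   0.014 ]
fixed [[0.5497, 0.3458], [0.5576, 0.2278]] slide [[0.4664, 0.3418], [0.4754, 0.2225]] centre [0.512275 0.284475] gap 0.08288054657155682 knob [[0.3856 0.3405]]
yaw [np.float64(3.830188164062162), np.float64(4.314225454115446)]
knob ends [[0.3614 0.3472]
 [0.4022 0.3379]] ears [[0.5077 0.3608]
 [0.5183 0.2109]]
board front [[ 0.6299  0.1744]
 [ 0.6158 -0.1821]] [[ 0.6354  0.1733]
 [ 0.6228 -0.1798]]
```

```bash
cat > go.py <<'E'
# print jog segments to a target: go.py x y z psi_deg theta_deg [grasp-point back-off 0.019 default: xyz is the grasp point]
import sys
from h import *
from station import ctrl
def rot(psi,th):
    p,t=np.radians([psi,th]); z=np.array([np.sin(t)*np.cos(p),np.sin(t)*np.sin(p),-np.cos(t)]); y=np.array([-np.sin(p),np.cos(p),0])
    return R.from_matrix(np.c_[np.cross(y,z),y,z])
def state():
    o=ctrl.get_obs(); r=R.from_rotvec(o["tool_rot"]); return o,np.array(o["tool_pos"]),r
if __name__=="__main__":
    o,P,r=state(); off=0.
    for spec in sys.argv[1:]:
        x,y,z,psi,th=map(float,spec.split(",")); T=rot(psi,th); G=np.array([x,y,z])+.019*T.apply([0,0,1])
        w=(r.inv()*T).as_rotvec(); D=G-P
        n=max(1,int(np.ceil(max(np.linalg.norm(D)/.22,np.linalg.norm(w)/.65))))
        print("to",spec,"TCP",G.round(3),"dist",np.linalg.norm(D).round(3))
        for i in range(n):
            print("  ",(r.inv().apply(D/n)).round(3).tolist(),(w/n).round(3).tolist()); r=r*R.from_rotvec(w/n)
        P,r=G,T
E
python3 go.py .58,-.01,.15,-5.5,35 .647,-.0018,.038,-5.5,35; python3 -c "
from go import *
o,P,r=state();print(r.as_matrix().round(2))"
```

```text
to .58,-.01,.15,-5.5,35 TCP [ 0.591 -0.011  0.134] dist 0.667
   [-0.135, -0.095, 0.024] [-0.027, -0.151, -0.084]
   [-0.121, -0.107, 0.041] [-0.027, -0.151, -0.084]
   [-0.105, -0.118, 0.055] [-0.027, -0.151, -0.084]
   [-0.085, -0.127, 0.066] [-0.027, -0.151, -0.084]
to .647,-.0018,.038,-5.5,35 TCP [ 0.658 -0.003  0.022] dist 0.131
   [0.01, 0.015, 0.13] [0.0, 0.0, 0.0]
[[-0.9   0.43 -0.  ]
 [ 0.43  0.9  -0.  ]
 [ 0.   -0.   -1.  ]]
```

```bash
python3 -m jog '[[[-0.045,-0.03,0.008],[-0.01,-0.05,-0.03]],[[-0.09,-0.063,0.016],[-0.02,-0.1,-0.055]],[[-0.135,-0.095,0.024],[-0.027,-0.151,-0.084]],[[-0.135,-0.095,0.024],[-0.027,-0.151,-0.084]]]' 0.45
python3 -m jog '[[[-0.121,-0.107,0.041],[-0.027,-0.151,-0.084]],[[-0.121,-0.107,0.041],[-0.027,-0.151,-0.084]],[[-0.121,-0.107,0.041],[-0.027,-0.151,-0.084]],[[-0.121,-0.107,0.041],[-0.027,-0.151,-0.084]]]'
python3 -m jog '[[[-0.105,-0.118,0.055],[-0.027,-0.151,-0.084]],[[-0.105,-0.118,0.055],[-0.027,-0.151,-0.084]],[[-0.105,-0.118,0.055],[-0.027,-0.151,-0.084]],[[-0.105,-0.118,0.055],[-0.027,-0.151,-0.084]]]'
python3 -m jog '[[[-0.085,-0.127,0.066],[-0.027,-0.151,-0.084]],[[-0.085,-0.127,0.066],[-0.027,-0.151,-0.084]],[[-0.085,-0.127,0.066],[-0.027,-0.151,-0.084]],[[-0.085,-0.127,0.066],[-0.027,-0.151,-0.084]],[[-0.085,-0.127,0.066],[-0.027,-0.151,-0.084]]]'
python3 go.py .58,-.01,.15,-5.5,35 .60,.0029,.115,-5.5,35 .647,-.0018,.038,-5.5,35
python3 -c "
from station import optics
from h import *
d={n:optics.get_image(n) for n in('scene','top')}
cv2.imwrite('pics/a1.png',np.hstack([d['top']['image'][100:300,230:480],d['scene']['image'][130:330,240:490]]))"
```

```text
t: 0.5
tool_pos: [0.3489, 0.4175, 0.2051]
tool_rot: [0.534, 2.941, -0.016]
contact_force: [0.7, 0.7, -0.6]
opening: 0.0384
grip_force: 0.0
t: 0.9
tool_pos: [0.4299, 0.2738, 0.1812]
tool_rot: [0.391, 2.81, -0.023]
contact_force: [-0.6, 0.3, 0.6]
opening: 0.0384
grip_force: 0.0
t: 1.3
tool_pos: [0.5111, 0.1295, 0.1573]
tool_rot: [0.255, 2.672, -0.031]
contact_force: [0.0, 1.3, 0.2]
opening: 0.0386
grip_force: 0.0
t: 1.8
tool_pos: [0.5919, -0.0129, 0.1334]
tool_rot: [0.127, 2.53, -0.037]
contact_force: [0.0, 0.6, 0.1]
opening: 0.0385
grip_force: 0.0
to .58,-.01,.15,-5.5,35 TCP [ 0.591 -0.011  0.134] dist 0.002
   [0.0, 0.002, -0.002] [-0.0, -0.002, -0.004]
to .60,.0029,.115,-5.5,35 TCP [0.611 0.002 0.099] dist 0.042
   [0.005, 0.015, 0.039] [0.0, 0.0, 0.0]
to .647,-.0018,.038,-5.5,35 TCP [ 0.658 -0.003  0.022] dist 0.09
   [0.005, -0.0, 0.09] [0.0, 0.0, 0.0]
```

View pics/a1.png

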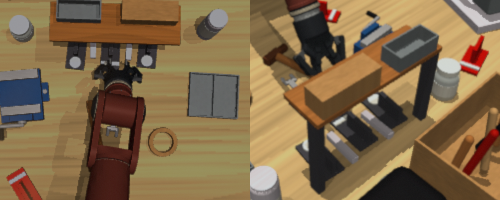

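The gripper, leaned back, hangs in front of the middle bracket: top-crop (110,75), clear of the board edge.

```bash
python3 -m jog '[[[0.005,0.017,0.037],[0,0,0]],[[0.007,0.017,0.07],[0,0,0]],[[0.009,0.017,0.1],[0,0,0]],[[0.01,0.017,0.128],[0,0,0]],[[0.01,0.017,0.128],[0,0,0]]]'
python3 go.py .647,-.0018,.038,-5.5,35
python3 -m jog '[[[0,0,0],[0,0,0]],[[0,0,0],[0,0,0]],[[0,0,0],[0,0,0]],[[0,0,0],[0,0,0]],[[0,0,0],[0,0,0]]]' 0 80
```

```text
t: 2.4
tool_pos: [0.6561, 0.0026, 0.0193]
tool_rot: [0.119, 2.536, -0.034]
contact_force: [-0.7, 1.0, -0.9]
opening: 0.0385
grip_force: 0.0
to .647,-.0018,.038,-5.5,35 TCP [ 0.658 -0.003  0.022] dist 0.007
   [-0.004, -0.005, -0.001] [0.004, -0.008, 0.001]
t: 2.9
tool_pos: [0.659, 0.0009, 0.0257]
tool_rot: [0.121, 2.526, -0.035]
contact_force: [-4.8, 3.8, 6.3]
opening: 0.0115
grip_force: 79.4
```

```bash
python3 -m jog '[[[-0.009,0,-0.012],[0,0,0]],[[-0.017,0,-0.025],[0,0,0]],[[-0.017,0,-0.025],[0,0,0]],[[0.01,0,-0.045],[0,0,0]],[[0.045,0,-0.07],[0,0,0]]]'
python3 -m jog '[[[0.035,0,-0.025],[0,0,0]],[[0.07,0,-0.05],[0,0,0]],[[0.07,0,-0.05],[0,0,0]]]'
python3 go.py .44,.15,.2,40,35 .512,.284,.17,94,35 .512,.284,.10,94,35
```

```text
t: 3.4
tool_pos: [0.5813, 0.0074, 0.0549]
tool_rot: [0.122, 2.53, -0.036]
contact_force: [-1.1, -0.0, -3.5]
opening: 0.0109
grip_force: 79.1
t: 3.7
tool_pos: [0.4871, 0.0173, 0.0493]
tool_rot: [0.121, 2.539, -0.034]
contact_force: [-0.4, 0.9, -4.4]
opening: 0.0111
grip_force: 79.4
to .44,.15,.2,40,35 TCP [0.448 0.157 0.184] dist 0.198
   [-0.017, 0.068, -0.07] [-0.225, -0.005, -0.327]
   [-0.04, 0.073, -0.054] [-0.225, -0.005, -0.327]
to .512,.284,.17,94,35 TCP [0.511 0.295 0.154] dist 0.154
   [-0.047, 0.033, 0.052] [-0.27, -0.0, -0.386]
   [-0.053, -0.002, 0.056] [-0.27, -0.0, -0.386]
to .512,.284,.10,94,35 TCP [0.511 0.295 0.084] dist 0.07
   [0.04, 0.0, 0.057] [0.0, 0.0, 0.0]
```

```bash
python3 -m jog '[[[-0.025,0,-0.035],[0,0,0]],[[-0.036,0.014,-0.072],[-0.056,0,-0.082]],[[-0.03,0.034,-0.072],[-0.11,0,-0.164]],[[-0.017,0.068,-0.07],[-0.225,-0.005,-0.327]],[[-0.017,0.068,-0.07],[-0.225,-0.005,-0.327]]]'
python3 -m jog '[[[-0.04,0.073,-0.054],[-0.225,-0.005,-0.327]],[[-0.04,0.073,-0.054],[-0.225,-0.005,-0.327]],[[-0.04,0.073,-0.054],[-0.225,-0.005,-0.327]],[[-0.04,0.073,-0.054],[-0.225,-0.005,-0.327]]]'
python3 -m jog '[[[-0.047,0.033,0.052],[-0.27,0,-0.386]],[[-0.047,0.033,0.052],[-0.27,0,-0.386]],[[-0.047,0.033,0.052],[-0.27,0,-0.386]],[[-0.047,0.033,0.052],[-0.27,0,-0.386]]]'
python3 -m jog '[[[-0.053,-0.002,0.056],[-0.27,0,-0.386]],[[-0.053,-0.002,0.056],[-0.27,0,-0.386]],[[-0.053,-0.002,0.056],[-0.27,0,-0.386]],[[-0.053,-0.002,0.056],[-0.27,0,-0.386]],[[-0.053,-0.002,0.056],[-0.27,0,-0.386]]]'
python3 -c "
from station import optics
from h import *
d={n:optics.get_image(n) for n in('scene','top')}
pickle.dump(d,open('pics/d2.pkl','wb'))
cv2.imwrite('pics/a2.png',np.hstack([cv2.resize(d['top']['image'][130:250,200:320],None,fx=3,fy=3,interpolation=2),cv2.resize(d['scene']['image'][70:220,270:420],None,fx=2.4,fy=2.4,interpolation=2)]))"
python3 go.py .512,.284,.17,94,35
```

```text
t: 4.2
tool_pos: [0.4741, 0.088, 0.1205]
tool_rot: [-0.389, 2.505, 0.122]
contact_force: [-0.0, -1.0, -5.7]
opening: 0.0114
grip_force: 79.8
t: 4.6
tool_pos: [0.4567, 0.1556, 0.1908]
tool_rot: [-0.873, 2.39, 0.266]
contact_force: [0.0, -0.0, -4.2]
opening: 0.0113
grip_force: 81.2
t: 5.0
tool_pos: [0.4875, 0.2246, 0.1723]
tool_rot: [-1.431, 2.163, 0.442]
contact_force: [-0.7, -0.2, -5.1]
opening: 0.0111
grip_force: 81.1
t: 5.5
tool_pos: [0.5125, 0.3236, 0.1803]
tool_rot: [-1.922, 1.895, 0.572]
contact_force: [-0.2, 0.9, -4.7]
opening: 0.011
grip_force: 81.3
to .512,.284,.17,94,35 TCP [0.511 0.295 0.154] dist 0.037
   [0.037, 0.0, 0.006] [-0.015, -0.046, -0.052]
```

View pics/a2.png

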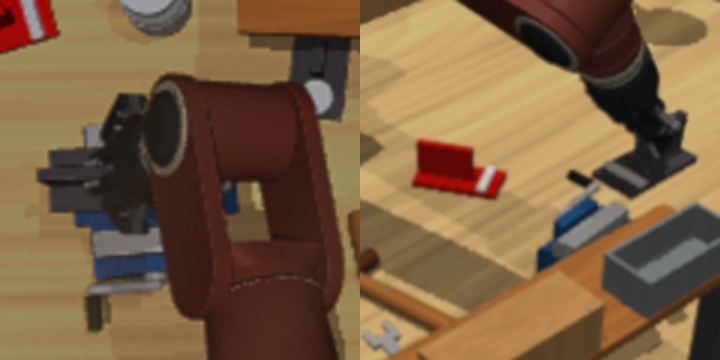

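The bracket is held level above the vise: the plate is at top-crop (75,180), and the scene crop shows it upright over the bed. The turn is still slightly short.

```bash
python3 -m jog '[[[0.037,0,0.006],[-0.015,-0.046,-0.052]],[[0.037,0,0.006],[-0.015,-0.046,-0.052]],[[0.037,0,0.006],[-0.015,-0.046,-0.052]],[[0.037,0,0.006],[-0.015,-0.046,-0.052]]]'
python3 go.py .514,.287,.121,94,35 .514,.287,.083,94,35
python3 - <<'E'
from station import optics
from h import *
from go import state
c=optics.get_image('top');o,P,r=state();print(P.round(4),"psi",np.degrees(np.arctan2(r.as_matrix()[1,2],r.as_matrix()[0,2])),"th",np.degrees(np.arccos(-r.as_matrix()[2,2])))
cv2.imwrite('pics/a3.png',cv2.resize(c['image'][150:230,200:290],None,fx=6,fy=6,interpolation=2))
E
```

```text
t: 6.0
tool_pos: [0.5055, 0.3245, 0.176]
tool_rot: [-1.925, 1.895, 0.588]
contact_force: [-0.3, -0.1, -4.1]
opening: 0.0112
grip_force: 81.1
to .514,.287,.121,94,35 TCP [0.513 0.298 0.105] dist 0.076
   [0.06, -0.009, 0.045] [-0.005, -0.042, -0.053]
to .514,.287,.083,94,35 TCP [0.513 0.298 0.067] dist 0.038
   [0.022, 0.0, 0.031] [0.0, 0.0, 0.0]
[0.5056 0.3246 0.1762] psi 93.5866938522025 th 32.582509102824716
```

View pics/a3.png

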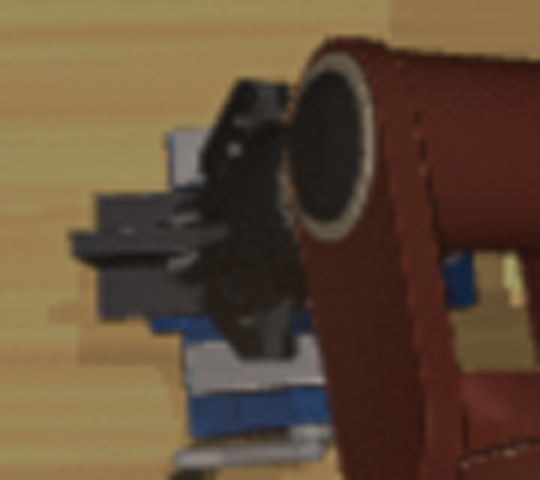

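The bracket is at crop (150,255), roughly parallel with the jaws but too far left: the last move stalled, so I'm checking the joints.

```bash
python3 -c "
from go import *
o,P,r=state();print(o['q'].round(3),r.as_matrix().round(3))"
```

```text
[ 0.19  -0.058  1.894  0.591  1.28  -3.134] [[ 0.006 -0.999 -0.034]
 [-0.843 -0.023  0.537]
 [-0.538  0.025 -0.843]]
```

j6 is at its lower limit, so I will swing the bracket the other way round, with its length along -y. The task allows either direction.

```bash
python3 go.py .50,.30,.195,30,35 .50,.30,.195,-30,35 .513,.284,.17,-86,35
```

```text
to .50,.30,.195,30,35 TCP [0.509 0.305 0.179] dist 0.02
   [0.007, -0.002, -0.007] [0.307, -0.026, 0.439]
   [0.005, -0.006, -0.005] [0.307, -0.026, 0.439]
to .50,.30,.195,-30,35 TCP [0.509 0.295 0.179] dist 0.011
   [0.002, -0.005, -0.002] [0.3, 0.0, 0.429]
   [-0.0, -0.005, 0.0] [0.3, 0.0, 0.429]
to .513,.284,.17,-86,35 TCP [0.514 0.273 0.154] dist 0.033
   [0.001, -0.008, 0.014] [0.28, 0.0, 0.4]
   [-0.001, -0.004, 0.016] [0.28, 0.0, 0.4]
```

```bash
python3 -m jog '[[[0.007,-0.002,-0.007],[0.307,-0.026,0.439]],[[0.007,-0.002,-0.007],[0.307,-0.026,0.439]],[[0.007,-0.002,-0.007],[0.307,-0.026,0.439]],[[0.007,-0.002,-0.007],[0.307,-0.026,0.439]],[[0.007,-0.002,-0.007],[0.307,-0.026,0.439]]]'
python3 -m jog '[[[0.005,-0.006,-0.005],[0.307,-0.026,0.439]],[[0.005,-0.006,-0.005],[0.307,-0.026,0.439]],[[0.005,-0.006,-0.005],[0.307,-0.026,0.439]],[[0.005,-0.006,-0.005],[0.307,-0.026,0.439]],[[0.005,-0.006,-0.005],[0.307,-0.026,0.439]]]'
python3 -m jog '[[[0.002,-0.005,-0.002],[0.3,0,0.429]],[[0.002,-0.005,-0.002],[0.3,0,0.429]],[[0.002,-0.005,-0.002],[0.3,0,0.429]],[[0.002,-0.005,-0.002],[0.3,0,0.429]],[[0.002,-0.005,-0.002],[0.3,0,0.429]]]'
python3 -m jog '[[[0,-0.005,0],[0.3,0,0.429]],[[0,-0.005,0],[0.3,0,0.429]],[[0,-0.005,0],[0.3,0,0.429]],[[0,-0.005,0],[0.3,0,0.429]],[[0,-0.005,0],[0.3,0,0.429]]]'
python3 -c "
from go import *
o,P,r=state();print(o['q'].round(3))"
python3 go.py .513,.284,.17,-86,35
```

```text
t: 6.55
tool_pos: [0.5064, 0.3157, 0.178]
tool_rot: [-1.318, 2.253, 0.407]
contact_force: [0.2, 1.1, -4.8]
opening: 0.011
grip_force: 81.2
t: 7.05
tool_pos: [0.5086, 0.3073, 0.1792]
tool_rot: [-0.663, 2.459, 0.21]
contact_force: [-0.5, 0.2, -4.2]
opening: 0.0107
grip_force: 81.2
t: 7.55
tool_pos: [0.5097, 0.301, 0.1797]
tool_rot: [-0.0, 2.535, -0.0]
contact_force: [-0.2, -0.0, -5.0]
opening: 0.0111
grip_force: 81.3
t: 8.05
tool_pos: [0.5104, 0.2965, 0.1794]
tool_rot: [0.656, 2.463, -0.207]
contact_force: [0.4, -0.7, -3.8]
opening: 0.0111
grip_force: 81.2
[ 0.649 -0.091  1.929 -0.62   1.126 -0.178]
to .513,.284,.17,-86,35 TCP [0.514 0.273 0.154] dist 0.034
   [0.001, -0.009, 0.014] [0.279, -0.002, 0.403]
   [-0.002, -0.005, 0.016] [0.279, -0.002, 0.403]
```

```bash
python3 -m jog '[[[0.001,-0.009,0.014],[0.279,-0.002,0.403]],[[0.001,-0.009,0.014],[0.279,-0.002,0.403]],[[0.001,-0.009,0.014],[0.279,-0.002,0.403]],[[0.001,-0.009,0.014],[0.279,-0.002,0.403]],[[0.001,-0.009,0.014],[0.279,-0.002,0.403]]]'
python3 -m jog '[[[-0.002,-0.005,0.016],[0.279,-0.002,0.403]],[[-0.002,-0.005,0.016],[0.279,-0.002,0.403]],[[-0.002,-0.005,0.016],[0.279,-0.002,0.403]],[[-0.002,-0.005,0.016],[0.279,-0.002,0.403]],[[-0.002,-0.005,0.016],[0.279,-0.002,0.403]]]'
python3 -m jog '[[[0,0,0],[0,0,0]]]'
python3 - <<'E'
from station import optics
from go import *
o,P,r=state();print(o['q'].round(3))
c={n:optics.get_image(n) for n in('top','scene')}
cv2.imwrite('pics/a4.png',np.hstack([cv2.resize(c['top']['image'][150:250,200:310],None,fx=3.6,fy=3.6,interpolation=2),cv2.resize(c['scene']['image'][90:210,290:410],None,fx=3,fy=3,interpolation=2)]))
E
python3 go.py .514,.281,.12,-86,35 .514,.281,.084,-86,35
```

```text
t: 8.55
tool_pos: [0.5122, 0.2843, 0.1675]
tool_rot: [1.251, 2.259, -0.392]
contact_force: [0.0, 0.5, -4.3]
opening: 0.011
grip_force: 81.3
t: 9.05
tool_pos: [0.5137, 0.2721, 0.1559]
tool_rot: [1.8, 1.927, -0.561]
contact_force: [0.5, 0.4, -3.5]
opening: 0.0109
grip_force: 81.2
t: 9.15
tool_pos: [0.5127, 0.2722, 0.1559]
tool_rot: [1.799, 1.927, -0.562]
contact_force: [-0.4, 0.0, -4.8]
opening: 0.0111
grip_force: 81.2
[ 0.599  0.238  1.625 -0.52   1.609  0.599]
to .514,.281,.12,-86,35 TCP [0.515 0.27  0.104] dist 0.052
   [0.028, 0.002, 0.044] [0.004, -0.0, -0.003]
to .514,.281,.084,-86,35 TCP [0.515 0.27  0.068] dist 0.036
   [0.021, 0.0, 0.029] [0.0, 0.0, 0.0]
```

View pics/a4.png

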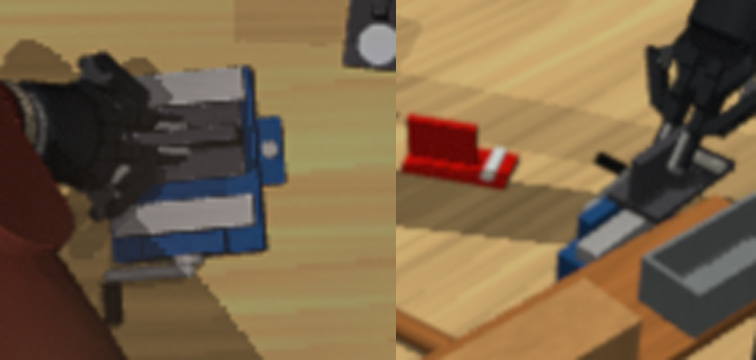

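The bracket sits over the bed between the jaws at top-crop (180,140), parallel to them. Lowering it.

```bash
python3 -m jog '[[[0.014,0.001,0.022],[0,0,0]],[[0.028,0.002,0.044],[0,0,0]],[[0.04,0.002,0.06],[0,0,0]],[[0.047,0.002,0.071],[0,0,0]],[[0.05,0.002,0.075],[0,0,0]]]'
python3 -m jog '[[[0,0,0],[0,0,0]],[[0,0,0],[0,0,0]]]'
python3 go.py .514,.281,.082,-86,35
```

```text
t: 9.75
tool_pos: [0.5146, 0.2697, 0.0657]
tool_rot: [1.8, 1.923, -0.568]
contact_force: [-8.4, -2.2, 10.9]
opening: 0.0109
grip_force: 83.1
t: 9.95
tool_pos: [0.5164, 0.271, 0.0667]
tool_rot: [1.802, 1.924, -0.559]
contact_force: [0.3, -0.4, -4.5]
opening: 0.0112
grip_force: 81.3
to .514,.281,.082,-86,35 TCP [0.515 0.27  0.066] dist 0.002
   [-0.0, -0.002, 0.001] [0.005, -0.001, -0.006]
```

```bash
python3 -m jog '[[[0.001,0,0.001],[0,0,0]],[[0.001,0,0.002],[0,0,0]]]'
python3 -m jog '[[[0,0,0],[0,0,0]],[[0,0,0],[0,0,0]],[[0,0,0],[0,0,0]],[[0,0,-0.03],[0,0,0]],[[0,0,-0.07],[0,0,0]]]' 0.4
python3 -m jog '[[[0,0,-0.05],[0,0,0]],[[0,0,-0.09],[0,0,0]],[[0,0,-0.09],[0,0,0]]]'
python3 - <<'E'
from station import optics
from go import *
c=optics.get_image('top');pickle.dump(c,open('pics/c5.pkl','wb'))
cv2.imwrite('pics/a5.png',cv2.resize(c['image'][150:250,200:310],None,fx=6,fy=6,interpolation=2))
E
```

```text
t: 10.15
tool_pos: [0.5167, 0.2711, 0.0658]
tool_rot: [1.802, 1.923, -0.558]
contact_force: [-2.9, 4.7, 5.1]
opening: 0.0108
grip_force: 82.8
t: 10.65
tool_pos: [0.5113, 0.3086, 0.1192]
tool_rot: [1.801, 1.923, -0.571]
contact_force: [0.2, -0.2, -0.2]
opening: 0.0343
grip_force: 0.0
t: 10.95
tool_pos: [0.511, 0.3656, 0.2015]
tool_rot: [1.803, 1.924, -0.546]
contact_force: [0.4, 0.1, 0.6]
opening: 0.0341
grip_force: 0.0
```

View pics/a5.png

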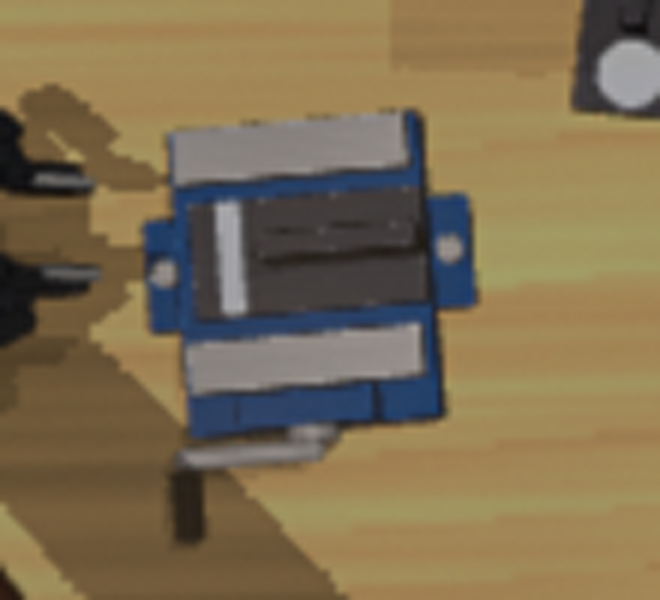

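The bracket lies centred between the jaws, parallel, with the bar tag at its left end (crop (232,258)). The crank knob is at crop (188,505), unmoved. Next, the crank.

```bash
python3 go.py .386,.341,.15,4,0 .386,.341,.061,4,0
```

```text
to .386,.341,.15,4,0 TCP [0.386 0.341 0.131] dist 0.143
   [0.009, -0.042, 0.021] [-0.156, 0.161, -0.507]
   [0.026, -0.036, 0.017] [-0.156, 0.161, -0.507]
   [0.038, -0.022, 0.018] [-0.156, 0.161, -0.507]
to .386,.341,.061,4,0 TCP [0.386 0.341 0.042] dist 0.089
   [0.0, 0.0, 0.089] [0.0, 0.0, 0.0]
```

```bash
python3 -m jog '[[[0.009,-0.042,0.021],[-0.156,0.161,-0.507]],[[0.009,-0.042,0.021],[-0.156,0.161,-0.507]],[[0.009,-0.042,0.021],[-0.156,0.161,-0.507]],[[0.009,-0.042,0.021],[-0.156,0.161,-0.507]],[[0.009,-0.042,0.021],[-0.156,0.161,-0.507]]]'
python3 -m jog '[[[0.026,-0.036,0.017],[-0.156,0.161,-0.507]],[[0.026,-0.036,0.017],[-0.156,0.161,-0.507]],[[0.026,-0.036,0.017],[-0.156,0.161,-0.507]],[[0.026,-0.036,0.017],[-0.156,0.161,-0.507]],[[0.026,-0.036,0.017],[-0.156,0.161,-0.507]]]'
python3 -m jog '[[[0.038,-0.022,0.018],[-0.156,0.161,-0.507]],[[0.038,-0.022,0.018],[-0.156,0.161,-0.507]],[[0.038,-0.022,0.018],[-0.156,0.161,-0.507]],[[0.038,-0.022,0.018],[-0.156,0.161,-0.507]],[[0.038,-0.022,0.018],[-0.156,0.161,-0.507]]]'
python3 go.py .386,.341,.061,4,0
```

```text
t: 11.5
tool_pos: [0.4666, 0.3523, 0.1709]
tool_rot: [1.295, 2.478, -0.42]
contact_force: [0.3, 0.5, -0.0]
opening: 0.0346
grip_force: 0.0
t: 12.0
tool_pos: [0.4258, 0.3455, 0.1494]
tool_rot: [0.656, 2.899, -0.232]
contact_force: [0.2, -0.8, -0.6]
opening: 0.034
grip_force: 0.0
t: 12.5
tool_pos: [0.3849, 0.3386, 0.1272]
tool_rot: [0.097, -3.135, 0.01]
contact_force: [-0.3, -0.8, -0.1]
opening: 0.034
grip_force: 0.0
to .386,.341,.061,4,0 TCP [0.386 0.341 0.042] dist 0.085
   [-0.002, 0.003, 0.085] [-0.006, -0.006, -0.008]
```

```bash
python3 -m jog '[[[-0.002,0.003,0.04],[0,0,-0.008]],[[-0.002,0.003,0.075],[0,0,-0.008]],[[-0.002,0.003,0.085],[0,0,-0.008]],[[-0.002,0.003,0.085],[0,0,-0.008]]]'
python3 -m jog '[[[0,0,0],[0,0,0]],[[0,0,0],[0,0,0]],[[0,0,0],[0,0,0]],[[0,0,0],[0,0,0]]]' 0.05 30
python3 go.py .386,.341,.061,4,0
```

```text
t: 12.9
tool_pos: [0.3843, 0.3414, 0.0407]
tool_rot: [0.115, -3.131, 0.012]
contact_force: [-0.1, -0.4, -0.8]
opening: 0.0344
grip_force: 0.0
t: 13.3
tool_pos: [0.387, 0.3435, 0.0447]
tool_rot: [0.117, -3.138, 0.002]
contact_force: [-1.7, 3.7, 2.6]
opening: 0.015
grip_force: 29.7
to .386,.341,.061,4,0 TCP [0.386 0.341 0.042] dist 0.004
   [0.001, -0.002, 0.003] [-0.001, -0.002, 0.005]
```

```bash
python3 -m jog '[[[0,-0.005,-0.015],[0,0,0]],[[0,-0.013,-0.029],[0,0,0]],[[0,-0.025,-0.041],[0,0,0]],[[0,-0.039,-0.049],[0,0,0]],[[0,-0.054,-0.053],[0,0,0]]]'
python3 -m jog '[[[0,-0.016,0],[0,0,0]],[[0,-0.032,0.003],[0,0,0]],[[0,-0.046,0.01],[0,0,0]]]'
python3 -m jog '[[[0,-0.006,0.005],[0,0,0]],[[0,-0.01,0.009],[0,0,0]],[[0,-0.01,0.009],[0,0,0]]]'
```

```text
t: 13.8
tool_pos: [0.3909, 0.289, 0.0981]
tool_rot: [0.118, -3.137, 0.003]
contact_force: [-1.2, 3.3, -1.1]
opening: 0.0149
grip_force: 29.6
t: 14.1
tool_pos: [0.3942, 0.2423, 0.087]
tool_rot: [0.117, -3.137, 0.004]
contact_force: [0.9, 8.5, -4.6]
opening: 0.0148
grip_force: 29.7
t: 14.4
tool_pos: [0.3949, 0.2324, 0.0781]
tool_rot: [0.117, -3.135, 0.007]
contact_force: [-2.1, 0.7, 6.3]
opening: 0.0149
grip_force: 30.7
```

```bash
python3 -m jog '[[[0,-0.003,0.003],[0,0,0]],[[0,-0.005,0.006],[0,0,0]],[[0,-0.007,0.008],[0,0,0]],[[0,-0.007,0.008],[0,0,0]]]'
python3 -m jog '[[[0,-0.003,0.004],[0,0,0]],[[0,-0.005,0.007],[0,0,0]],[[0,-0.005,0.007],[0,0,0]]]'
```

```text
t: 14.8
tool_pos: [0.3956, 0.2299, 0.075]
tool_rot: [0.118, -3.134, -0.007]
contact_force: [-17.7, 10.9, 30.0]
opening: 0.0149
grip_force: 33.2
t: 15.1
tool_pos: [0.396, 0.2288, 0.0691]
tool_rot: [0.117, -3.135, -0.023]
contact_force: [-20.5, 26.4, 31.9]
opening: 0.0147
grip_force: 37.3
```

```bash
python3 -m jog '[[[0,0,0],[0,0,0]],[[0,0,0],[0,0,0]],[[0,0.005,-0.01],[0,0,0]],[[0,0.008,-0.05],[0,0,0]],[[0,0.008,-0.1],[0,0,0]]]' 0.4
python3 - <<'E'
from station import optics
from go import *
c=optics.get_image('top');pickle.dump(c,open('pics/c6.pkl','wb'))
cv2.imwrite('pics/a6.png',cv2.resize(c['image'][150:250,200:310],None,fx=6,fy=6,interpolation=2))
E
python3 go.py .45,.0,.20,-6,35 .57,-.105,.145,-6.5,35 .652,-.1176,.038,-6.5,35
```

```text
t: 15.6
tool_pos: [0.3927, 0.2279, 0.1604]
tool_rot: [0.118, -3.128, 0.013]
contact_force: [1.3, -0.5, 0.5]
opening: 0.034
grip_force: 0.0
to .45,.0,.20,-6,35 TCP [ 0.461 -0.001  0.184] dist 0.24
   [-0.022, -0.118, -0.006] [0.027, -0.301, 0.088]
   [-0.033, -0.115, 0.006] [0.027, -0.301, 0.088]
to .57,-.105,.145,-6.5,35 TCP [ 0.581 -0.106  0.129] dist 0.169
   [-0.075, -0.092, 0.12] [0.005, -0.0, 0.007]
to .652,-.1176,.038,-6.5,35 TCP [ 0.663 -0.119  0.022] dist 0.135
   [-0.007, -0.003, 0.135] [0.0, 0.0, 0.0]
```

View pics/a6.png

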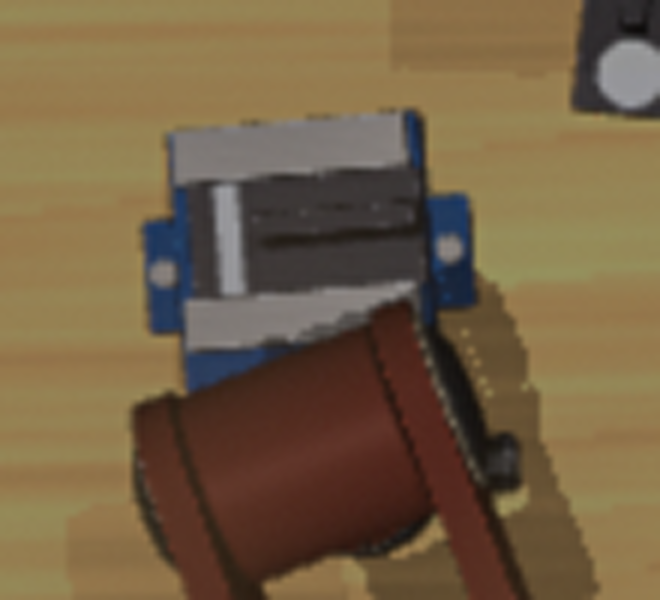

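The bracket is clamped between both jaws: the fixed jaw edge is at crop y≈180 and the sliding jaw meets the plate at y≈295. Next is the right-hand round-tag bracket.

```bash
python3 -m jog '[[[-0.022,-0.118,-0.006],[0.027,-0.301,0.088]],[[-0.022,-0.118,-0.006],[0.027,-0.301,0.088]],[[-0.022,-0.118,-0.006],[0.027,-0.301,0.088]],[[-0.022,-0.118,-0.006],[0.027,-0.301,0.088]]]'
python3 -m jog '[[[-0.033,-0.115,0.006],[0.027,-0.301,0.088]],[[-0.033,-0.115,0.006],[0.027,-0.301,0.088]],[[-0.033,-0.115,0.006],[0.027,-0.301,0.088]],[[-0.033,-0.115,0.006],[0.027,-0.301,0.088]]]'
python3 -m jog '[[[-0.02,-0.025,0.03],[0.005,0,0.007]],[[-0.04,-0.05,0.06],[0.005,0,0.007]],[[-0.06,-0.075,0.09],[0.005,0,0.007]],[[-0.075,-0.092,0.12],[0.005,0,0.007]],[[-0.075,-0.092,0.12],[0.005,0,0.007]]]'
python3 go.py .652,-.1176,.038,-6.5,35
```

```text
t: 16.05
tool_pos: [0.4253, 0.1108, 0.1682]
tool_rot: [0.023, 2.843, -0.032]
contact_force: [0.3, -0.5, 0.1]
opening: 0.034
grip_force: 0.0
t: 16.45
tool_pos: [0.457, -0.0041, 0.1741]
tool_rot: [0.138, 2.54, -0.049]
contact_force: [-0.2, -1.2, 0.4]
opening: 0.0343
grip_force: 0.0
t: 16.95
tool_pos: [0.5776, -0.1079, 0.1132]
tool_rot: [0.146, 2.548, -0.046]
contact_force: [-1.4, 0.9, -1.0]
opening: 0.0342
grip_force: 0.0
to .652,-.1176,.038,-6.5,35 TCP [ 0.663 -0.119  0.022] dist 0.125
   [-0.021, -0.001, 0.123] [-0.002, -0.021, -0.0]
```

```bash
python3 -m jog '[[[-0.022,-0.001,0.03],[0,-0.021,0]],[[-0.022,-0.001,0.06],[0,-0.021,0]],[[-0.022,-0.001,0.09],[0,-0.021,0]],[[-0.022,-0.001,0.121],[0,-0.021,0]],[[-0.022,-0.001,0.121],[0,-0.021,0]]]'
python3 -m jog '[[[0,0,0],[0,0,0]],[[0,0,0],[0,0,0]],[[0,0,0],[0,0,0]],[[0,0,0],[0,0,0]],[[0,0,0],[0,0,0]]]' 0 80
python3 -m jog '[[[-0.009,0,-0.012],[0,0,0]],[[-0.017,0,-0.025],[0,0,0]],[[-0.017,0,-0.025],[0,0,0]],[[0.01,0,-0.045],[0,0,0]],[[0.045,0,-0.07],[0,0,0]]]'
python3 -m jog '[[[0.025,0,-0.035],[0,0,0]],[[0.06,0,-0.06],[0,0,0]],[[0.06,0,-0.06],[0,0,0]]]'
```

```text
t: 17.45
tool_pos: [0.6614, -0.1161, 0.0261]
tool_rot: [0.14, 2.526, -0.047]
contact_force: [-0.5, 0.2, -0.4]
opening: 0.0339
grip_force: 0.0
t: 17.95
tool_pos: [0.6626, -0.1189, 0.0325]
tool_rot: [0.143, 2.516, -0.051]
contact_force: [-4.0, 2.8, 3.3]
opening: 0.0108
grip_force: 79.5
t: 18.45
tool_pos: [0.5862, -0.1107, 0.0632]
tool_rot: [0.142, 2.515, -0.053]
contact_force: [-1.0, -0.2, -3.0]
opening: 0.0109
grip_force: 79.3
t: 18.75
tool_pos: [0.4962, -0.0983, 0.0719]
tool_rot: [0.143, 2.522, -0.05]
contact_force: [-1.0, 0.0, -4.9]
opening: 0.0107
grip_force: 79.3
```

```bash
python3 - <<'E'
from h import *
c=pickle.load(open("pics/d0.pkl","rb"))["top"];im=c["image"]
h=cv2.cvtColor(im,cv2.COLOR_BGR2HSV)[165:225,410:475]
m=cv2.inRange(h,np.array((0,0,0)),np.array((180,70,150)));m=cv2.morphologyEx(m,cv2.MORPH_CLOSE,np.ones((3,3)))
m=cv2.morphologyEx(m,cv2.MORPH_OPEN,np.ones((9,9)))
k=max(cv2.findContours(m,0,1)[0],key=cv2.contourArea).reshape(-1,2)+[410,165]
P=onz(c,k,.014)[:,:2]*1000
r=cv2.minAreaRect(P.astype(np.float32));print(r)
t=np.radians(-5);d=np.array
# midline (divider) dark line centre check by sides
for s in (0,1):
    e=np.array([np.cos(t),np.sin(t)]) if s==0 else np.array([-np.sin(t),np.cos(t)])
    q=(P-P.mean(0))@e; o=(P-P.mean(0))@(np.array([-np.sin(t),np.cos(t)]) if s==0 else np.array([np.cos(t),np.sin(t)]))
    for sg in(1,-1):
        sel=(sg*q>np.max(sg*q)-9)&(abs(o)<50); f=np.polyfit(o[sel],q[sel],1);print(s,sg,sel.sum(),np.degrees(np.arctan(f[0])).round(2),f[1].round(1))
print(P.mean(0))
for t in(-4.,-5.):
  a=np.radians(t);Rm=np.array([[np.cos(a),-np.sin(a)],[np.sin(a),np.cos(a)]])
  print(t,[ (np.array([r[0][0],r[0][1]])+Rm@np.array([1,y])).round(1) for y in(38,-38)])
E
python3 go.py .50,-.28,.13,-5,35
```

```text
((498.33441162109375, -321.85528564453125), (159.23594665527344, 141.29359436035156), 85.4718017578125)
0 1 32 -0.49 69.5
0 -1 31 -0.93 -68.6
1 1 32 -0.8 77.7
1 -1 31 0.77 -78.1
[ 497.86660485 -321.67187252]
-4.0 [array([ 502., -284.]), array([ 496.7, -359.8])]
-5.0 [array([ 502.6, -284.1]), array([ 496. , -359.8])]
to .50,-.28,.13,-5,35 TCP [ 0.511 -0.281  0.114] dist 0.188
   [-0.053, -0.18, -0.014] [-0.018, 0.005, -0.02]
```

```bash
python3 go.py .4963,-.3598,.115,-4.5,35 .4963,-.3598,.053,-4.5,35
```

```text
to .4963,-.3598,.115,-4.5,35 TCP [ 0.507 -0.361  0.099] dist 0.264
   [-0.024, -0.13, 0.001] [-0.012, 0.003, -0.014]
   [-0.023, -0.13, -0.001] [-0.012, 0.003, -0.014]
to .4963,-.3598,.053,-4.5,35 TCP [ 0.507 -0.361  0.037] dist 0.062
   [0.036, 0.0, 0.051] [0.0, 0.0, 0.0]
```

```bash
python3 -m jog '[[[-0.024,-0.03,-0.02],[0,0,0]],[[-0.024,-0.07,-0.01],[-0.012,0.003,-0.014]],[[-0.024,-0.1,0],[-0.012,0.003,-0.014]],[[-0.024,-0.13,0.001],[-0.012,0.003,-0.014]]]'
python3 -m jog '[[[-0.01,-0.05,0],[-0.012,0.003,-0.014]],[[-0.02,-0.09,0],[-0.012,0.003,-0.014]],[[-0.023,-0.13,-0.001],[-0.012,0.003,-0.014]],[[-0.023,-0.13,-0.001],[-0.012,0.003,-0.014]]]'
python3 -m jog '[[[0,0,0],[0,0,0]],[[0,0,0],[0,0,0]]]'
python3 go.py .4963,-.3598,.053,-4.5,35
python3 -c "
from go import *
o,P,r=state();print(o['q'].round(3))"
```

```text
t: 19.15
tool_pos: [0.507, -0.2335, 0.089]
tool_rot: [0.121, 2.522, -0.043]
contact_force: [0.2, 0.3, -5.6]
opening: 0.0106
grip_force: 79.8
t: 19.55
tool_pos: [0.5132, -0.3697, 0.1062]
tool_rot: [0.103, 2.522, -0.043]
contact_force: [-0.2, -0.2, -3.2]
opening: 0.0107
grip_force: 80.4
t: 19.75
tool_pos: [0.5126, -0.3619, 0.103]
tool_rot: [0.098, 2.526, -0.031]
contact_force: [-0.2, 1.1, -4.6]
opening: 0.0105
grip_force: 80.3
to .4963,-.3598,.053,-4.5,35 TCP [ 0.507 -0.361  0.037] dist 0.066
   [0.042, 0.001, 0.05] [0.001, 0.003, 0.001]
[-0.932 -0.07   2.053  0.628  0.831 -2.78 ]
```

```bash
python3 -m jog '[[[0.012,0,0.012],[0,0,0]],[[0.023,0.001,0.025],[0,0,0]],[[0.034,0.001,0.038],[0,0,0]],[[0.04,0.001,0.046],[0,0,0]],[[0.042,0.001,0.05],[0,0,0]]]'
python3 -m jog '[[[0,0,0],[0,0,0]],[[0,0,0],[0,0,0]]]'
python3 go.py .4963,-.3598,.052,-4.5,35
```

```text
t: 20.25
tool_pos: [0.5072, -0.3597, 0.0371]
tool_rot: [0.098, 2.527, -0.03]
contact_force: [-0.6, -0.0, -5.3]
opening: 0.0109
grip_force: 80.2
t: 20.45
tool_pos: [0.5082, -0.3619, 0.0397]
tool_rot: [0.097, 2.524, -0.034]
contact_force: [0.7, -0.4, -4.4]
opening: 0.0108
grip_force: 80.4
to .4963,-.3598,.052,-4.5,35 TCP [ 0.507 -0.361  0.036] dist 0.004
   [0.003, 0.001, 0.002] [-0.001, 0.005, 0.002]
```

```bash
python3 -m jog '[[[0.002,0,0.001],[0,0,0]],[[0.003,0.001,0.003],[0,0,0]],[[0.003,0.001,0.003],[0,0,0]]]'
python3 -m jog '[[[0.001,0,0.001],[0,0,0]],[[0.001,0,0.002],[0,0,0]],[[0.001,0,0.002],[0,0,0]]]'
```

```text
t: 20.75
tool_pos: [0.5079, -0.3618, 0.0365]
tool_rot: [0.099, 2.522, -0.035]
contact_force: [-2.7, 0.4, 1.8]
opening: 0.0109
grip_force: 81.0
t: 21.05
tool_pos: [0.5091, -0.3625, 0.0364]
tool_rot: [0.097, 2.52, -0.036]
contact_force: [-8.0, 3.8, 13.5]
opening: 0.011
grip_force: 83.1
```

```bash
python3 -m jog '[[[0,0,0],[0,0,0]],[[0,0,0],[0,0,0]],[[0,0,0],[0,0,0]],[[0,0,-0.04],[0,0,0]],[[0,0,-0.09],[0,0,0]]]' 0.4
python3 -m jog '[[[0,0,-0.03],[0,0,0]],[[0,0,-0.05],[0,0,0]],[[0,0,-0.05],[0,0,0]]]'
python3 - <<'E'
from station import optics
from h import *
c=optics.get_image('top');im=c['image']
cv2.imwrite('pics/a7.png',cv2.resize(im[140:230,395:495],None,fx=6,fy=6,interpolation=2))
for a,ce,rc in blobs(im,(0,0,150),(180,60,255),(410,165,475,225)):
    print(a,ce,onz(c,[ce],.018)[0].round(4))
a=np.radians(-4.5);print("expect",np.array([.4953,-.3598])-.039*np.array([np.cos(a),np.sin(a)]))
E
python3 go.py .45,-.08,.20,-6,35 .57,.119,.15,-7.2,35 .652,.1092,.044,-7.2,35
```

```text
t: 21.55
tool_pos: [0.4544, -0.3544, 0.1032]
tool_rot: [0.099, 2.529, -0.024]
contact_force: [1.3, -0.8, 2.2]
opening: 0.0346
grip_force: 0.0
t: 21.85
tool_pos: [0.4269, -0.3559, 0.15]
tool_rot: [0.098, 2.522, -0.04]
contact_force: [0.3, -0.8, -0.5]
opening: 0.0346
grip_force: 0.0
84 [456.39285714 207.3452381 ] [ 0.4579 -0.3608  0.018 ]
expect [ 0.45642022 -0.3567401 ]
to .45,-.08,.20,-6,35 TCP [ 0.461 -0.081  0.184] dist 0.278
   [-0.016, 0.138, -0.012] [0.006, 0.003, 0.011]
   [-0.014, 0.138, -0.013] [0.006, 0.003, 0.011]
to .57,.119,.15,-7.2,35 TCP [0.581 0.118 0.134] dist 0.237
   [-0.026, 0.105, 0.049] [0.006, -0.0, 0.009]
   [-0.025, 0.106, 0.048] [0.006, -0.0, 0.009]
to .652,.1092,.044,-7.2,35 TCP [0.663 0.108 0.028] dist 0.134
   [-0.007, 0.001, 0.134] [0.0, 0.0, 0.0]
```

View pics/a7.png

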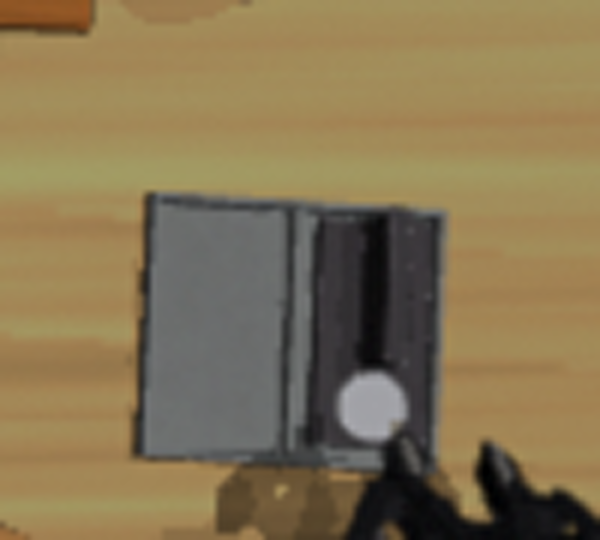

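The round-tag bracket is down in the right bay, with its tag at crop (372,405). It sits about 4 mm toward the right wall but inside the walls and within tolerance. Next is the left bracket.

```bash
python3 -m jog '[[[-0.006,0.04,-0.008],[0,0,0]],[[-0.012,0.08,-0.01],[0,0,0]],[[-0.016,0.12,-0.012],[0.006,0.003,0.011]],[[-0.016,0.138,-0.012],[0.006,0.003,0.011]]]'
python3 -m jog '[[[-0.006,0.04,-0.008],[0,0,0]],[[-0.012,0.08,-0.01],[0,0,0]],[[-0.014,0.12,-0.013],[0.006,0.003,0.011]],[[-0.014,0.138,-0.013],[0.006,0.003,0.011]]]'
python3 -m jog '[[[-0.009,0.035,0.016],[0,0,0]],[[-0.018,0.07,0.032],[0,0,0]],[[-0.026,0.105,0.049],[0.006,0,0.009]],[[-0.026,0.105,0.049],[0.006,0,0.009]]]'
python3 -m jog '[[[-0.009,0.035,0.016],[0,0,0]],[[-0.018,0.07,0.032],[0,0,0]],[[-0.025,0.106,0.048],[0.006,0,0.009]],[[-0.025,0.106,0.048],[0.006,0,0.009]],[[-0.025,0.106,0.048],[0.006,0,0.009]]]'
python3 go.py .652,.1092,.042,-7.2,35
```

```text
t: 22.3
tool_pos: [0.444, -0.2138, 0.1638]
tool_rot: [0.112, 2.529, -0.031]
contact_force: [0.3, 0.0, 0.1]
opening: 0.0344
grip_force: 0.0
t: 22.7
tool_pos: [0.4603, -0.0765, 0.1832]
tool_rot: [0.126, 2.531, -0.035]
contact_force: [1.1, -0.6, -0.3]
opening: 0.0344
grip_force: 0.0
t: 23.1
tool_pos: [0.5194, 0.0248, 0.1544]
tool_rot: [0.135, 2.538, -0.037]
contact_force: [-0.8, 0.4, 0.3]
opening: 0.0342
grip_force: 0.0
t: 23.6
tool_pos: [0.5788, 0.12, 0.1318]
tool_rot: [0.156, 2.533, -0.047]
contact_force: [0.1, 0.1, -0.2]
opening: 0.0342
grip_force: 0.0
to .652,.1092,.042,-7.2,35 TCP [0.663 0.108 0.026] dist 0.135
   [-0.01, -0.002, 0.135] [0.003, -0.006, 0.002]
```

```bash
python3 -m jog '[[[-0.005,-0.002,0.035],[0,0,0]],[[-0.01,-0.002,0.07],[0,0,0]],[[-0.01,-0.002,0.105],[0,0,0]],[[-0.01,-0.002,0.135],[0,0,0]],[[-0.01,-0.002,0.135],[0,0,0]]]'
python3 -m jog '[[[0,0,0],[0,0,0]],[[0,0,0],[0,0,0]],[[0,0,0],[0,0,0]],[[0,0,0],[0,0,0]],[[0,0,0],[0,0,0]]]' 0 80
python3 -m jog '[[[-0.009,0,-0.012],[0,0,0]],[[-0.017,0,-0.025],[0,0,0]],[[-0.017,0,-0.025],[0,0,0]],[[0.01,0,-0.045],[0,0,0]],[[0.045,0,-0.07],[0,0,0]]]'
python3 -m jog '[[[0.025,0,-0.035],[0,0,0]],[[0.06,0,-0.06],[0,0,0]],[[0.06,0,-0.06],[0,0,0]]]'
```

```text
t: 24.1
tool_pos: [0.6622, 0.1046, 0.0245]
tool_rot: [0.162, 2.536, -0.05]
contact_force: [-1.6, -0.3, 0.6]
opening: 0.0343
grip_force: 0.0
t: 24.6
tool_pos: [0.6644, 0.1071, 0.0306]
tool_rot: [0.158, 2.527, -0.047]
contact_force: [-2.1, -0.6, 2.1]
opening: 0.0108
grip_force: 79.1
t: 25.1
tool_pos: [0.5889, 0.1164, 0.0628]
tool_rot: [0.16, 2.526, -0.046]
contact_force: [-0.7, -0.1, -3.5]
opening: 0.0109
grip_force: 78.8
t: 25.4
tool_pos: [0.4991, 0.127, 0.0729]
tool_rot: [0.157, 2.533, -0.047]
contact_force: [0.7, -0.3, -3.4]
opening: 0.0109
grip_force: 78.9
```

```bash
python3 go.py .48,-.08,.15,-5.5,35 .5035,-.2815,.115,-4.5,35
```

```text
to .48,-.08,.15,-5.5,35 TCP [ 0.491 -0.081  0.134] dist 0.217
   [-0.049, -0.207, -0.041] [-0.014, -0.006, -0.023]
to .5035,-.2815,.115,-4.5,35 TCP [ 0.514 -0.282  0.099] dist 0.206
   [-0.015, -0.198, 0.053] [-0.01, 0.0, -0.014]
```

```bash
python3 -m jog '[[[-0.03,-0.03,-0.03],[0,0,0]],[[-0.045,-0.075,-0.04],[0,0,0]],[[-0.049,-0.12,-0.041],[-0.014,-0.006,-0.023]],[[-0.049,-0.165,-0.041],[-0.014,-0.006,-0.023]],[[-0.049,-0.207,-0.041],[-0.014,-0.006,-0.023]]]'
python3 -m jog '[[[-0.005,-0.045,0.01],[0,0,0]],[[-0.01,-0.09,0.02],[0,0,0]],[[-0.015,-0.135,0.03],[-0.01,0,-0.014]],[[-0.015,-0.175,0.045],[-0.01,0,-0.014]],[[-0.015,-0.198,0.053],[-0.01,0,-0.014]]]'
python3 -m jog '[[[0,0,0],[0,0,0]],[[0,0,0],[0,0,0]]]'
python3 go.py .5035,-.2815,.053,-4.5,35
```

```text
t: 25.9
tool_pos: [0.4958, -0.0831, 0.1387]
tool_rot: [0.123, 2.521, -0.041]
contact_force: [0.7, -0.1, -3.9]
opening: 0.0109
grip_force: 79.8
t: 26.4
tool_pos: [0.519, -0.2862, 0.1023]
tool_rot: [0.105, 2.525, -0.036]
contact_force: [-0.1, 0.6, -2.6]
opening: 0.0111
grip_force: 80.0
t: 26.6
tool_pos: [0.519, -0.2826, 0.1021]
tool_rot: [0.103, 2.526, -0.031]
contact_force: [-1.0, 0.8, -4.1]
opening: 0.0108
grip_force: 80.0
to .5035,-.2815,.053,-4.5,35 TCP [ 0.514 -0.282  0.037] dist 0.065
   [0.041, -0.0, 0.05] [-0.001, 0.003, -0.003]
```

```bash
python3 -m jog '[[[0.012,0,0.012],[0,0,0]],[[0.023,0,0.025],[0,0,0]],[[0.034,0,0.038],[0,0,0]],[[0.04,0,0.046],[0,0,0]],[[0.041,0,0.05],[0,0,0]]]'
python3 -m jog '[[[0.001,0,0.001],[0,0,0]],[[0.002,0,0.003],[0,0,0]],[[0.002,0,0.003],[0,0,0]]]'
python3 -m jog '[[[0.001,0,0.001],[0,0,0]],[[0.001,0,0.002],[0,0,0]],[[0.001,0,0.002],[0,0,0]]]'
```

```text
t: 27.1
tool_pos: [0.5142, -0.2801, 0.0368]
tool_rot: [0.101, 2.526, -0.03]
contact_force: [-0.4, 0.5, -3.3]
opening: 0.0111
grip_force: 80.1
t: 27.4
tool_pos: [0.5152, -0.2819, 0.035]
tool_rot: [0.101, 2.524, -0.032]
contact_force: [0.0, 1.4, -3.8]
opening: 0.0112
grip_force: 80.1
t: 27.7
tool_pos: [0.5164, -0.2827, 0.0347]
tool_rot: [0.101, 2.521, -0.033]
contact_force: [-3.1, 2.7, 6.3]
opening: 0.011
grip_force: 81.7
```

Seated at the predicted height. Release, retreat and check.

```bash
python3 -m jog '[[[0,0,0],[0,0,0]],[[0,0,0],[0,0,0]],[[0,0,0],[0,0,0]],[[0,0,-0.04],[0,0,0]],[[0,0,-0.09],[0,0,0]]]' 0.4
python3 -m jog '[[[0,0,-0.05],[0,0,0]],[[0.03,0.03,-0.09],[0,0,0]],[[0.06,0.06,-0.12],[0,0,0]],[[0.06,0.06,-0.12],[0,0,0]]]'
python3 - <<'E'
from station import optics
from h import *
c=optics.get_image('top');im=c['image']
cv2.imwrite('pics/a8.png',cv2.resize(im[130:245,210:490],None,fx=2.8,fy=2.8,interpolation=2))
a=np.radians(-4.5);Rm=np.array([[np.cos(a),-np.sin(a)],[np.sin(a),np.cos(a)]])
for n,ce,rc in blobs(im,(0,0,150),(180,60,255),(410,165,475,225)):
    p=onz(c,[ce],.018)[0]; print(n,ce,"tray-frame origin",(Rm.T@(p[:2]-[.4983,-.3219])+[.039,0]).round(4))
E
```

```text
t: 28.2
tool_pos: [0.4618, -0.2758, 0.103]
tool_rot: [0.103, 2.53, -0.024]
contact_force: [1.7, -0.1, 1.9]
opening: 0.034
grip_force: 0.0
t: 28.6
tool_pos: [0.3492, -0.2077, 0.1698]
tool_rot: [0.101, 2.524, -0.034]
contact_force: [-0.6, -0.0, -0.6]
opening: 0.034
grip_force: 0.0
90 [431.05555556 206.24444444] tray-frame origin [0.0003 0.0383]
85 [456.44705882 207.36470588] tray-frame origin [ 0.0017 -0.0421]
```

View pics/a8.png

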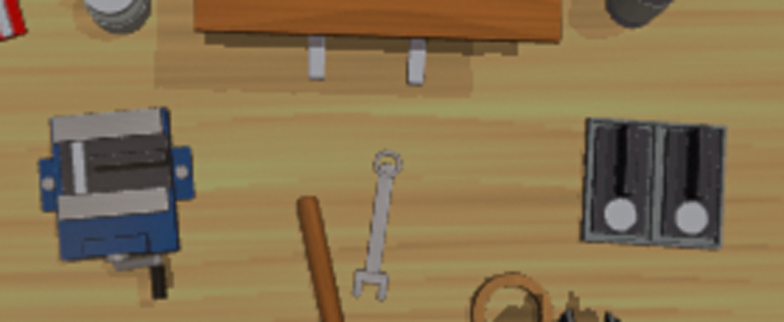

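Both round-tag brackets are in their bays, with tags at crop (620,215) and (692,218), at (0,38) and (2,-42) mm in the tray frame. The bar-tag bracket is clamped in the vise with the crank knob on the right (158,280), and the offcuts and tools are in place. Handing in.

```bash
python3 -c "
from station import job
print(job.finish_job())"
```

```text
the job is handed in; nothing more can be done
None
```

I handed the job in at about 29 s (no verdict came back): both round-tag brackets are in their tray bays within about 5 mm of centre, and the bar-tag bracket is clamped in the vise with the knob released. The clamp force was not measured; the crank stopped hard against about 30 N at the knob.

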